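# Set up a cleaning soak and open the safety-capped bottle

### The job

To soak the mug that stands mouth up on the open worktop, first drop both hard cleaning tablets into it, leaving the mug upright where it stands and the lemon, spice jar and clothes peg unmoved. Then open the squat cleaner bottle in its holder: press the safety cap down, twist it anticlockwise (seen from above) until it is free, and lift it straight up. Finish still holding the cap, level and at rest, directly above the bottle and clear of it by 3 to 15 cm, so that I can draw my dose; do not put it down.

Things in the scene. Friction and masses are not known exactly. Their poses are not given: they have to be found in the camera images.
- tablet_near: Hard white cleaning tablet, a rounded block 26 mm (its x) by 36 mm (its y) by 15 mm high, 25 g, lying flat on the worktop, the one nearer to the robot. Origin: centre of its underside; z up. Grip it across its 26 mm width (its x axis).
- tablet_far: Second tablet of the same kind and size (26 x 36 x 15 mm), lying flat, 65 mm or more farther from the robot. Origin: centre of its underside; z up, x across the 26 mm width.
- mug: Loose mug standing mouth up on the open worktop, left or right of the tablets (it and the bottle change places); the mugs and cups at the back are not meant. 88 mm high, 89 mm diameter, inner floor 7 mm up; z up. Its loop handle points to its -y and reaches 78 mm from the axis of the round body. Origin: at the underside, 17.5 mm from that axis towards the handle.
- mug_rim (a point): Centre of the mug's round mouth, at the level of the rim (88 mm above the worktop), on the axis of the round body; opening about 75 mm wide.
- bottle: Squat round white cleaner bottle, 89 mm diameter, fixed in a screwed-down steel holder (round foot 100 mm diameter): it cannot move or turn. Shoulder slopes in from 58 to 78 mm height; neck above. Origin: on its axis at worktop height; z up.
- neck (a point): Centre of the top of the bottle's neck, 106 mm above the worktop. Neck 31 mm diameter with a 40 mm flange. Two lugs inside the cap are locked in notches 4 mm deep under the flange; a sprung spout in the neck pushes the cap up into them. The spout sticks out of the neck by 14 mm, 16 mm with the cap off.
- cap: Round ribbed push-and-turn cap on the bottle, a loose part, 53 mm diameter (54 over the ribs), 30 mm high, 40 g; grip it across at any yaw. Origin: on its axis at its lower rim, 94 mm above the worktop when locked; clear of neck and spout once this is 122 mm up. z up.
- cap_top (a point): Centre of the cap's top (124 mm up when locked). To open: push down against the spring (5 N at first, about 9 N at the 9 mm hard stop; free to turn from 5 mm down, 7 mm is good), keep it down and turn it anticlockwise seen from above by about 72 degrees (58 to 88 will do; stop at about 88), then lift straight up. Clockwise does not open it.
- lemon: Bystander: lemon, 71 x 53 x 51 mm, origin at its underside. Leave alone.
- spice_jar: Bystander: slim jar with a dark lid, 40 mm diameter, 105 mm high, origin at its underside, behind the tablets. Leave alone.
- pegs: Bystander: small clothes peg, 15 x 72 x 12 mm, lying near the front edge, origin at its underside. Leave alone.
Mind the look-alikes: they are no part of the job. Of the things shaped like the cap, the grey one is meant. Leave any red look-alike of the tablet_far alone.

How it is judged:
On the way, in this order (a step that is already met when the one before it is completed fails the run):
1. both tablets lie in the upright mug, let go (horizontal distance between each of tablet_near, tablet_far and mug_rim below 0.045 m and z of tablet_near in the frame of mug_rim between -0.088 and -0.013 m and contact force between each of tablet_near, tablet_far and the fingers below 0.05 N and z of tablet_far in the frame of mug_rim between -0.088 and -0.013 m and angle between mug's own z axis and vertical below 0.1 rad and distance of mug from where it was at the start of the episode below 0.05 m), for 0.2 s.
2. the cap is off the bottle, held above it (z of cap in the frame of bottle between 0.124 and 0.3 m and horizontal distance between cap and bottle below 0.03 m and angle between cap's own z axis and vertical below 0.25 rad and contact force between cap and the fingers above 1 N and contact force between cap and bottle below 0.05 N), for 0.2 s.
At the end, for the whole second after the job is handed in: Both tablets released in the mug, below its rim; mug upright (0.1 rad), within 50 mm of its place. Cap held by the fingers (over 1 N), off the bottle, rim 124 to 300 mm above the worktop, within 30 mm of the bottle axis, level (0.25 rad), at rest. Lemon, jar and peg within 40 mm of their places (all of step 1 and all of step 2 and linear speed of each of cap, tablet_near, tablet_far below 0.03 m/s and distance of each of lemon, spice_jar, pegs from where it was at the start of the episode below 0.04 m); the arm keeps its last pose, push and grip.
It fails at once if the mug is tipped (angle between mug's own z axis and vertical above 0.5 rad).
It fails at once if a bystander is knocked away (distance of any of lemon, spice_jar, pegs from where it was at the start of the episode above 0.04 m).
It also fails if it takes over 72 s, if anything falls off the work surface, if the arm or the gripper's body presses on something with over 40 N, if the wrist force passes 120 N, or if a joint passes its speed limit or range.

### The arm

A 7-joint arm with a two-finger parallel gripper is mounted at the origin on a cart in front of the work surface, level with it; the furniture and walls round the work are solid. World frame = base frame: x ahead of the robot, y to its left, z up, the work surface at z = 0. Lengths are in m, angles in rad, forces in N, time in s.
With the tool pointing down it reaches from about 0.4 to 0.85 m from the base axis. Payload 10.4 kg.
Tool frame: the origin (TCP) lies midway between the tips of the shut fingers; the grasp point (between the pads) lies 19 mm behind it; z points along the fingers, y is the line along which they close (so a half turn about z gives the same grasp; the last joint's range is limited). The gripper opens to 87 mm and grips with 3 to 60 N. Pads are 19 mm wide; open, the fingers measure 117 mm over their backs; the gripper's body (75 mm by 190 mm) begins 51 mm behind the grasp point.
Start: joints at [-1.282, 0.332, -0.065, 1.46, 0.022, 1.35, -0.088], TCP at [0.192, 0.595, 0.223] pointing down, gripper open.
Joint ranges: [-2.6, 2.6], [-0.5, 2.12], [-1.47, 1.34], [0.16, 2.42], [-1.27, 4.41], [0.06, 2.06], [-2.6, 2.6]. Speed limits (rad/s): [2.22, 2.22, 2.79, 2.79, 3.14, 3.14, 3.14].

### API

Orientations are given as a unit quaternion [x, y, z, w].
In Python, from bench import r gives the robot as it stands.
- The arm moves only by the tool arm_command, never from a script. Its argument "moves" is one flat list of numbers, 4 for each row, row after row: the shift along the tool's x, y, z in cm, then the turn about the tool's z in degrees. A call has 1 to 12 rows; each row shifts and turns the commanded pose from where the row before left it, along the tool's axes as they then stand; what a row does not reach is not made up. A row lasts 1/12 s, in which the tool goes at most 41.7 mm and 7.16 degrees, less where a joint would pass 70% of its speed; a pose out of reach is approached as far as the arm can. A call with a gripper value outside its range is refused whole. "fingers" is the opening in per cent of the stroke, from 0 (shut) to 100 (fully open), set as the call begins (left out, the last holds). The fingers move at their own pace and stop on an object; "squeeze" is the grip in N (left out, the last holds). Time passes only in rows, so rows that do not move let the fingers close. It gives the time, the measured TCP pose, the force, the opening and the grip force at its end, in the units of the state.
- r.read_state(): the state, without advancing time (a new reading comes with each control period).
- r.camera(name): name is "scene" or "top" or "wrist"; returns the picture (384x512x3 uint8, red, green, blue); there is no depth.
- r.camera_info(name): a dict with "fx", "fy", "cx", "cy" (pixels), "origin" and "attitude" of the camera in the world. Camera axes: x right, y up, looking along -z (the intrinsics and any distortion apply to the point x, -y, -z); pixel columns grow to the right and rows downward; lengths in m; the calibration is good to about 2 mm. A picture is of the moment at which its call begins: read the wrist's pose just before it. camera_info takes no time and is no camera call; for the wrist camera it gives the pose at the moment of the call.
- r.close_job(): hands the job in; it is judged then, once.
The state is a dict: "time": time; "joint_positions": joint angles; "joint_vel": joint speeds; "joint_torque": joint torques, N m; "ee_pos": TCP position; "eef_rot": TCP orientation; "ft_force": force on the tool from outside, world axes, zero at the start; "torque": the same for the moment, N m; "width": finger opening in m; "grip_force": force on a finger pad.
Only numpy, scipy, OpenCV 4.12 (cv2) and the standard library are available. Lean on these libraries where they do the work, as an engineer would, in place of code of your own. Each camera call takes 0.05 s, during which the arm holds its last target. There are 200 camera calls.

## Working session

There is one attempt and no reset: what is moved stays moved. The work goes in short steps, Python scripts to look and compute and a tool call to move; the robot and the scene stay as the last step left them, time stands still between calls to the robot, and variables do not carry over. Pictures are saved under pics/ and viewed, at most 10 in all, crops included, and the job is handed in when it is done.

Besides the shell and the picture viewer there is one more tool, called after "Request:" as name(argument=value, ...) on one line, values as JSON. arm_command: Moves the arm, as the interface text tells. Its arguments: {"type":"object","properties":{"moves":{"type":"array"},"fingers":{"type":"number"},"squeeze":{"type":"number"}},"required":["moves"]}

```bash
ls; mkdir -p pics; python3 - <<'E'
from bench import r
import cv2
for n in("scene","top"):
    cv2.imwrite(f"pics/{n}0.png",r.camera(n)[:,:,::-1]); print(n,r.camera_info(n))
print(r.camera_info("wrist")); print(r.read_state())
E
```

```text
pics
scene {'fx': 448.27210381464073, 'fy': 448.27210381464073, 'cx': 252.96521286467762, 'cy': 184.38319553561547, 'origin': array([ 0.05636521, -0.7738558 ,  0.67982269]), 'attitude': array([ 0.4462203 , -0.12976769, -0.27148898,  0.84281761])}
top {'fx': 406.738611749648, 'fy': 406.738611749648, 'cx': 252.38004977612636, 'cy': 189.9119676423283, 'origin': array([ 0.33819303, -0.09008818,  0.93026797]), 'attitude': array([ 0.07756238, -0.07095519, -0.67017629,  0.7347198 ])}
{'fx': 272.61447951939385, 'fy': 272.61447951939385, 'cx': 259.22078437270835, 'cy': 195.2708946543479, 'origin': array([0.11202107, 0.62048657, 0.38392528]), 'attitude': array([-0.12421125, -0.0900434 ,  0.58157027,  0.7988991 ])}
{'time': 0.1, 'joint_positions': array([-1.28157833,  0.33282195, -0.06467574,  1.460864  ,  0.02160104,
        1.34989128, -0.08851635]), 'joint_vel': array([-0.0012689 , -0.00241441, -0.00081686, -0.00206728, -0.00173562,
        0.00020011,  0.00011987]), 'joint_torque': array([ 9.06011155e-04, -6.24545360e+01,  2.42499949e-02, -3.90716815e+01,
       -6.14117878e-02,  3.65326053e-02,  7.01124850e-05]), 'ee_pos': array([0.19165441, 0.5945244 , 0.22182196]), 'eef_rot': array([ 1.55287834e-01,  9.87869057e-01, -6.41178097e-04, -6.69464101e-05]), 'ft_force': array([-0.490209  ,  0.00510405,  0.20639321]), 'torque': array([-0.00811202, -0.03779973,  0.00394803]), 'grip_force': 0.0, 'width': 0.08709948406848082}
```

View pics/scene0.png

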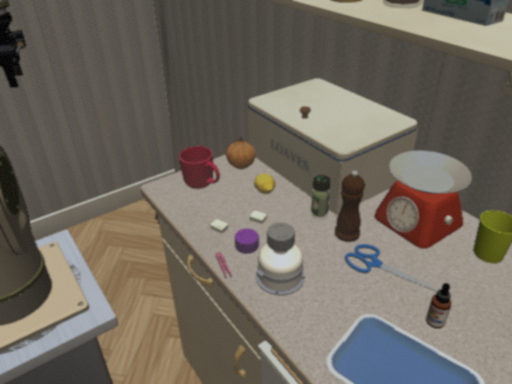

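View pics/top0.png

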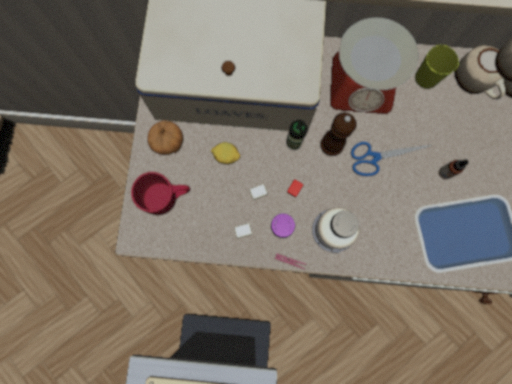

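The scene view shows the red mug at left (198,165), the tablets at (219,225) and (258,216), and the grey-capped bottle at (280,258). In the top view the mug mouth is at (153,193), the near tablet at (243,230), the far tablet at (258,191), the red decoy at (295,187) and the grey cap at (343,222). The purple disc at (283,225) is a decoy.

```bash
cat > h.py <<'E'
from bench import r
import numpy as np, cv2
from scipy.spatial.transform import Rotation as R
def ray(ci,u,v):
    d=np.array([(u-ci['cx'])/ci['fx'],-(v-ci['cy'])/ci['fy'],-1.])
    return np.array(ci['origin']),R.from_quat(ci['attitude']).apply(d)
def plane(ci,u,v,z):
    o,d=ray(ci,u,v); return o+d*(z-o[2])/d[2]
def tri(ca,pa,cb,pb):
    o1,d1=ray(ca,*pa);o2,d2=ray(cb,*pb)
    s=np.linalg.lstsq(np.c_[d1,-d2],o2-o1,rcond=None)[0]
    a,b=o1+s[0]*d1,o2+s[1]*d2
    return (a+b)/2,np.linalg.norm(a-b)
def blob(mask,seed):
    n,l,st,c=cv2.connectedComponentsWithStats(mask.astype(np.uint8))
    d=[np.hypot(*(c[i]-seed)) if st[i,4]>15 else 1e9 for i in range(1,n)]
    i=1+int(np.argmin(d)); return c[i],st[i],l==i
def rect(ci,m,z):
    "metric min-area rect of mask on plane z: centre, sizes, angle of the long side"
    ys,xs=np.nonzero(m)
    P=np.array([plane(ci,x,y,z)[:2] for x,y in zip(xs,ys)],np.float32)
    c,s,_=b=cv2.minAreaRect(P); q=cv2.boxPoints(b)
    e=max((q[1]-q[0],q[2]-q[1]),key=np.linalg.norm)
    return P.mean(0),np.array(s),np.degrees(np.arctan2(e[1],e[0]))%180
E
python3 - <<'E'
from h import *
I={n:cv2.imread(f"pics/{n}0.png") for n in("scene","top")}
C={n:r.camera_info(n) for n in I}
H={n:cv2.cvtColor(I[n],cv2.COLOR_BGR2HSV) for n in I}
for nm,ss in {"near":((219,225),(243,230)),"far":((258,216),(258,191))}.items():
    pts=[]
    for n,s in zip(("scene","top"),ss):
        x,y=s; w=np.zeros(H[n].shape[:2],bool); w[y-14:y+15,x-14:x+15]=1
        thr=(int(np.max(H[n][y-4:y+5,x-4:x+5,2]))+int(np.median(H[n][y-14:y+15,x-14:x+15,2])))/2
        c,st,m=blob((H[n][:,:,2]>thr)&w,s); pts.append(c)
        print(nm,n,c,st[4],rect(C[n],m,.015),plane(C[n],*c,.012))
    print(tri(C["scene"],pts[0],C["top"],pts[1]))
h=H["top"]
w=np.zeros(h.shape[:2],bool); w[160:225,125:200]=1
m=((h[:,:,1]>140)&((h[:,:,0]<10)|(h[:,:,0]>165))&w)
c,st,mm=blob(m,(154,193)); print("mug",c,st)
print("mug left edge, pixel bottom/top edges",[plane(C["top"],*p,.088) for p in((st[0],192),(154,st[1]),(154,st[1]+st[3]))])
print("handle tip z~.045",plane(C["top"],st[0]+st[2],188,.045))
print("cap top",plane(C["top"],344,222,.124),plane(C["scene"],281,232,.124))
print(tri(C["scene"],(281,232),C["top"],(344,222)))
for nm,p in dict(lemon=(227,153,.025),jar=(298,130,.1),peg=(290,260,.01),purple=(283,225,.03),red=(295,187,.015)).items(): print(nm,plane(C["top"],*p))
def crop(n,x,y,w,h,f):return cv2.resize(I[n][y:y+h,x:x+w],None,fx=f,fy=f,interpolation=cv2.INTER_CUBIC)
cv2.imwrite("pics/c1.png",np.vstack([crop("top",120,140,250,130,3),crop("scene",170,130,250,70,3)])[:600])
E
```

```text
near scene [218.77647059 223.54117647] 85 (array([ 0.44049498, -0.05940934], dtype=float32), array([0.02241581, 0.03249246]), np.float32(110.93289)) [ 0.44221763 -0.0562308   0.012     ]
near top [242.73913043 230.11594203] 138 (array([ 0.4388433 , -0.05928807], dtype=float32), array([0.02192693, 0.03219163]), np.float32(109.36878)) [ 0.43916302 -0.05918518  0.012     ]
(array([ 0.43951158, -0.05961716,  0.01538194]), np.float64(0.0015692057603888276))
far scene [257.73333333 214.48      ] 75 (array([ 0.53271747, -0.086047  ], dtype=float32), array([0.02118189, 0.03068962]), np.float32(115.20884)) [ 0.53485664 -0.08298437  0.012     ]
far top [258.14516129 190.95967742] 124 (array([ 0.5318549 , -0.08585981], dtype=float32), array([0.0215157 , 0.03117216]), np.float32(118.83392)) [ 0.53247946 -0.08584341  0.012     ]
(array([ 0.53222921, -0.08604339,  0.01505746]), np.float64(0.0008608255685978075))
mug [155.34982818 192.89965636] [ 132  173   57   41 1455]
mug left edge, pixel bottom/top edges [array([0.48968738, 0.17928809, 0.088     ]), array([0.53505196, 0.13884454, 0.088     ]), array([0.44738169, 0.12628316, 0.088     ])]
handle tip z~.045 [0.51808054 0.06799649 0.045     ]
cap top [ 0.46148539 -0.26241001  0.124     ] [ 0.45903631 -0.26826643  0.124     ]
(array([ 0.46246773, -0.26360534,  0.1189353 ]), np.float64(0.0004605284069077012))
lemon [ 0.61278872 -0.00593345  0.025     ]
jar [ 0.65549703 -0.15987823  0.1       ]
peg [ 0.38258136 -0.1705881   0.01      ]
purple [ 0.45672146 -0.14779196  0.03      ]
red [ 0.54892598 -0.16961234  0.015     ]
```

View pics/c1.png

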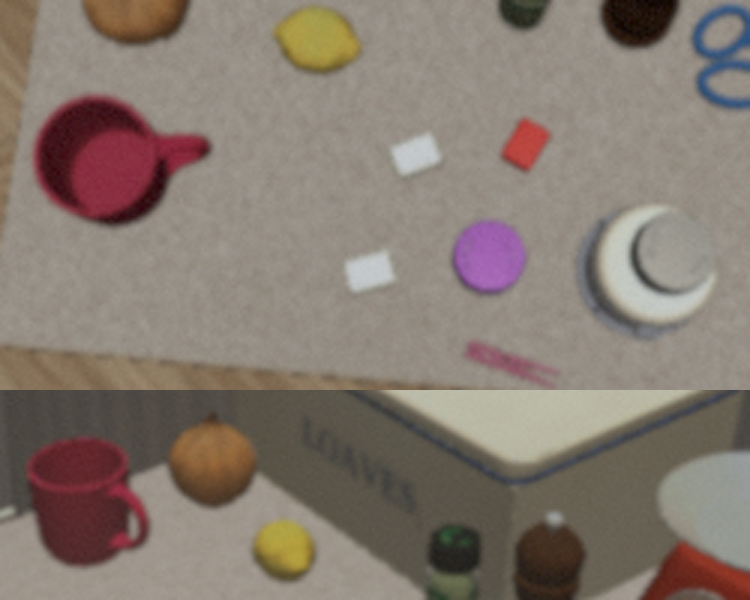

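Request:
arm_command(moves=[0, 0, 0, 6.5, 0, 0, 0, 6.5, 0, 0, 0, 6.5, 0, 0, 0, 6.5, 0, 0, 0, 6.5, 0, 0, 0, 6.5, 0, 0, 0, 6.5, 0, 0, 0, 6.5, -3.5, 0, 0, 0, -3.5, 0, 0, 0, -3.5, 0, 0, 0, -3.5, 0, 0, 0], fingers=70, squeeze=20)

```text
time: 1.1
ee_pos: [0.2401, 0.4617, 0.222]
eef_rot: [0.572, 0.82, -0.0, 0.0]
ft_force: [1.5, 0.4, 0.5]
width: 0.0611
grip_force: 0.0
```

Request:
arm_command(moves=[-3.5, 0, 0, 0, -3.5, 0, 0, 0, -3.5, 0, 0, 0, -3.5, 0, 0, 0, -3.5, 0, 0, 0, -3.5, 0, 0, 0, -3.5, 0, 0, 0, -3.5, 0, 0, 0, -3.5, 0, 0, 0, -3.5, 0, 0, 0, -3.5, 0, 1, 0, -3.5, 0, 1, 0])

```text
time: 2.1
ee_pos: [0.3849, 0.0675, 0.2025]
eef_rot: [0.573, 0.82, 0.001, 0.0]
ft_force: [0.8, 0.1, 0.4]
width: 0.0608
grip_force: 0.0
```

Request:
arm_command(moves=[-3.5, 0.3, 1, 0, -3.5, 0.3, 1, 0, -3.5, 0.2, 2, 0, -3.5, 0.2, 2, 0, 0, 0, 1, 0, 0, 0, 0, 0, 0, 0, 0, 0])

```text
time: 2.68
ee_pos: [0.4415, -0.0586, 0.1322]
eef_rot: [0.573, 0.82, -0.001, -0.001]
ft_force: [0.4, -0.9, -1.2]
width: 0.0611
grip_force: 0.0
```

```bash
cat >> h.py <<'E'
def go(p,yaw=None):
    "turn, then shift (cm) in the turned tool frame"
    s=r.read_state(); T=R.from_quat(s['eef_rot']).as_matrix()
    y0=np.degrees(np.arctan2(T[1,1],T[0,1])); yaw=y0 if yaw is None else yaw
    a=np.radians(yaw); d=np.array(p)-s['ee_pos']
    print("yaw %.1f turn %.1f shift cm"%(y0,y0-yaw),np.round([100*(-np.sin(a)*d[0]+np.cos(a)*d[1]),100*(np.cos(a)*d[0]+np.sin(a)*d[1]),-100*d[2]],2))
def wrist(name):
    ci=r.camera_info("wrist"); im=r.camera("wrist")[:,:,::-1].copy(); cv2.imwrite(f"pics/{name}.png",im); return ci,im
def proj(ci,p):
    q=R.from_quat(ci['attitude']).inv().apply(np.array(p)-ci['origin']); return ci['cx']-ci['fx']*q[0]/q[2],ci['cy']+ci['fy']*q[1]/q[2]
E
python3 - <<'E'
from h import *
ci,im=wrist("w1")
h=cv2.cvtColor(im,cv2.COLOR_BGR2HSV)
for nm,p in dict(near=(.439,-.0593,.015),far=(.532,-.086,.015)).items():
    s=np.array(proj(ci,p)); print(nm,s)
    c,st,m=blob((h[:,:,1]<30)&(h[:,:,2]>175),s); print(c,st,rect(ci,m,.015))
go((.439,-.0593,.004),20)
E
```

```text
near [256.88082935 190.77398972]
[258.72286617 192.91359326] [236 175  43  48 949] (array([ 0.44174224, -0.06100349], dtype=float32), array([0.03890367, 0.05117474]), np.float32(141.08162))
far [326.05301352 239.03673075]
[299.40691193 217.0245262 ] [277 179  44  88 897] (array([ 0.49343783, -0.07214483], dtype=float32), array([0.03815368, 0.10314682]), np.float32(99.18692))
yaw 20.2 turn 0.2 shift cm [-0.02 -0.32 12.88]
```

View pics/w1.png

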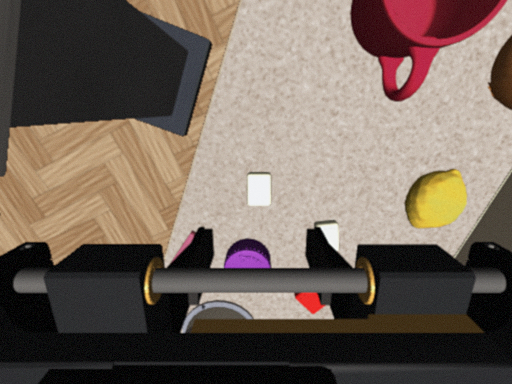

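The wrist view shows the near tablet at (258,189), within 2 px of the prediction and square to the fingers. Descending to it now.

Request:
arm_command(moves=[0, -0.1, 3, 0, 0, -0.1, 3, 0, 0, 0, 3, 0, 0, 0, 2, 0, 0, 0, 1, 0, 0, 0, 0.7, 0, 0, 0, 0, 0, 0, 0, 0, 0])

```text
time: 3.4
ee_pos: [0.4407, -0.0588, 0.0062]
eef_rot: [0.572, 0.82, 0.001, 0.0]
ft_force: [-0.4, -0.9, 1.0]
width: 0.0608
grip_force: 0.0
```

Request:
arm_command(moves=[0, 0, 0, 0, 0, 0, 0, 0, 0, 0, 0, 0, 0, 0, 0, 0, 0, 0, 0, 0, 0, 0, 0, 0], fingers=0)

```text
time: 3.9
ee_pos: [0.4403, -0.0595, 0.0056]
eef_rot: [0.573, 0.82, 0.0, 0.0]
ft_force: [-0.6, 0.1, 0.2]
width: 0.0284
grip_force: 0.0
```

Request:
arm_command(moves=[0, 0, -2, 0, 0, 0, -4, 0, 0, 0, -4, 0, 0, 0, -4, 0, 0, 0, 0, 0, 0, 0, 0, 0])

```text
time: 4.4
ee_pos: [0.4416, -0.059, 0.1475]
eef_rot: [0.572, 0.82, 0.003, 0.001]
ft_force: [-0.2, 0.8, -0.8]
width: 0.0257
grip_force: 20.0
```

```bash
python3 - <<'E'
from h import *
s=r.read_state(); print(s['ee_pos'],s['width'],s['grip_force'])
go((.491,.134,.15)); 
E
```

```text
[ 0.44163933 -0.05904614  0.14750382] 0.02566760022702023 19.999483823776245
yaw 20.2 turn 0.0 shift cm [16.42 11.29 -0.25]
```

Request:
arm_command(moves=[2.4, 1.7, 0, 0, 2.8, 1.9, 0, 0, 2.8, 1.9, 0, 0, 2.8, 1.9, 0, 0, 2.8, 1.9, 0, 0, 1.8, 1.3, 0, 0, 1.0, 0.7, 0, 0, 0, 0, 0, 0, 0, 0, 0, 0])

```text
time: 5.15
ee_pos: [0.4894, 0.132, 0.1446]
eef_rot: [0.573, 0.82, -0.001, -0.0]
ft_force: [0.9, -1.0, -1.1]
width: 0.0256
grip_force: 20.0
```

```bash
python3 - <<'E'
from h import *
go((.491,.134,.1))
ci,im=wrist("w2"); print(proj(ci,(.491,.134,.088)))
E
```

```text
yaw 20.1 turn 0.0 shift cm [0.14 0.22 4.46]
(np.float64(261.81705794619137), np.float64(209.688940700321))
```

View pics/w2.png

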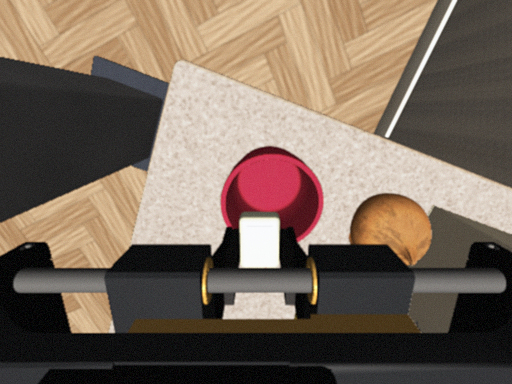

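The wrist view shows the mug mouth spanning columns 221–323 with its upper edge at row 147. That is slightly off my prediction, so I'm measuring the rim in this view.

```bash
python3 - <<'E'
from h import *
from scipy.optimize import least_squares
im=cv2.imread("pics/w2.png"); ci=r.camera_info("wrist"); h=cv2.cvtColor(im,cv2.COLOR_BGR2HSV)
def circ(ci,h,rows,seed):
    m=(h[:,:,1]>120)&((h[:,:,0]<10)|(h[:,:,0]>165)); c,st,m=blob(m,seed); P=[]
    for y in rows:
        xs=np.nonzero(m[y])[0]
        if len(xs): P+=[plane(ci,xs[0]-.5,y,.088)[:2],plane(ci,xs[-1]+.5,y,.088)[:2]]
    P=np.array(P); f=least_squares(lambda q:np.hypot(*(P-q[:2]).T)-q[2],[.49,.134,.044],loss='soft_l1',f_scale=.001)
    print(f.x,np.abs(f.fun).mean(),st)
circ(ci,h,range(150,205,3),(270,190))
im=cv2.imread("pics/top0.png");h=cv2.cvtColor(im,cv2.COLOR_BGR2HSV); ct=r.camera_info("top")
m=h.copy(); m[:,173:]=0
circ(ct,m,range(174,212,2),(154,193))
E
```

```text
[0.4961602  0.14294655 0.04293319] 0.0006827127856420377 [ 221  147  102   95 6270]
[0.49272573 0.13669622 0.04393508] 0.0021187713112603467 [ 132  173   41   41 1356]
```

Request:
arm_command(moves=[0.3, 0.5, 0.4, 0, 0.3, 0.4, 0.6, 0, 0, 0, 1.3, 0, 0, 0, 1.3, 0, 0, 0, 0.7, 0, 0, 0, 0, 0, 0, 0, 0, 0, 0, 0, 0, 0])

```text
time: 5.87
ee_pos: [0.4966, 0.1419, 0.103]
eef_rot: [0.573, 0.82, 0.0, 0.0]
ft_force: [0.4, -0.0, -0.2]
width: 0.0253
grip_force: 20.0
```

Request:
arm_command(moves=[0, 0, 0, 0, 0, 0, 0, 0, 0, 0, 0, 0, 0, 0, 0, 0, 0, 0, 0, 0, 0, 0, -2, 0, 0, 0, -2.5, 0, 0, 0, -1, 0], fingers=65)

```text
time: 6.53
ee_pos: [0.4972, 0.1421, 0.16]
eef_rot: [0.573, 0.82, 0.001, 0.001]
ft_force: [0.1, 0.3, 0.8]
width: 0.056
grip_force: 0.0
```

```bash
python3 - <<'E'
from h import *
s=r.read_state(); print(s['time'],s['ee_pos'],s['width'],s['ft_force'])
go((.532,-.086,.13),27)
im=r.camera("top")[:,:,::-1]
cv2.imwrite("pics/t2.png",cv2.resize(im[130:270,110:310],None,fx=3,fy=3))
E
```

```text
6.5333 [0.49722958 0.14212337 0.16003248] 0.05595986049147276 [0.14456942 0.3387464  0.80988081]
yaw 20.1 turn -6.9 shift cm [-21.9   -7.26   3.  ]
```

View pics/t2.png

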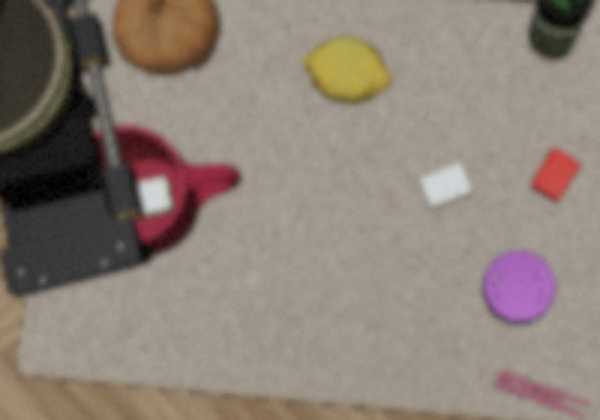

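The near tablet lies in the mug at (152,195) in the crop. Next is the far tablet.

Request:
arm_command(moves=[0, 0, 0, -7, -2.4, -0.8, 0, 0, -3, -1, 0, 0, -3, -1, 0, 0, -3, -1, 0, 0, -3, -1, 0, 0, -3, -1, 0, 0, -2.5, -0.8, 1, 0, -2, -0.6, 1, 0, 0, 0, 1, 0, 0, 0, 0, 0, 0, 0, 0, 0])

```text
time: 7.58
ee_pos: [0.5315, -0.085, 0.1268]
eef_rot: [0.521, 0.853, -0.0, -0.001]
ft_force: [0.4, 0.3, 0.6]
width: 0.0565
grip_force: 0.0
```

```bash
python3 - <<'E'
from h import *
ci,im=wrist("w3")
g=im.min(axis=2); s=np.array(proj(ci,(.532,-.086,.015))); x,y=s.astype(int); print(s)
w=np.zeros(g.shape,bool); w[y-35:y+36,x-30:x+31]=1
t,_=cv2.threshold(g[y-35:y+36,x-30:x+31].copy(),0,255,cv2.THRESH_OTSU)
c,st,m=blob((g>max(t,195))&w,s); print(t,c,st,rect(ci,m,.015))
go((.532,-.086,.005),27)
cv2.imwrite("pics/w3c.png",im)
E
```

```text
[259.17444769 193.46696976]
191.0 [260.51801802 192.68618619] [250 178  22  31 666] (array([ 0.53290987, -0.08467857], dtype=float32), array([0.02242763, 0.0330007 ]), np.float32(117.11966))
yaw 27.2 turn 0.2 shift cm [-0.13 -0.06 12.24]
```

View pics/w3.png

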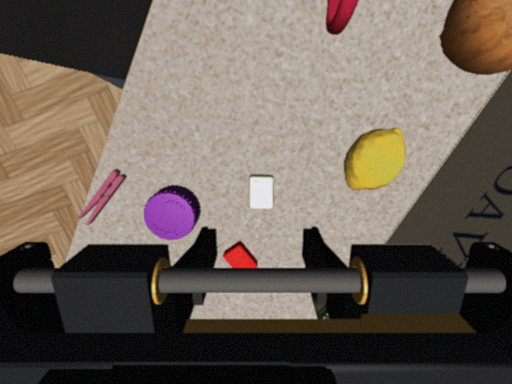

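The far tablet is centred at (261,192), and the position and yaw are confirmed. Descending.

Request:
arm_command(moves=[0, 0.1, 3, 0, 0, 0, 3, 0, 0, 0, 3, 0, 0, 0, 2, 0, 0, 0, 0.9, 0, 0, 0, 0.3, 0, 0, 0, 0, 0])

```text
time: 8.22
ee_pos: [0.5333, -0.0847, 0.006]
eef_rot: [0.521, 0.854, 0.0, 0.0]
ft_force: [-0.2, 0.0, 0.9]
width: 0.0563
grip_force: 0.0
```

Request:
arm_command(moves=[0, 0, 0, 0, 0, 0, 0, 0, 0, 0, 0, 0, 0, 0, 0, 0, 0, 0, 0, 0, 0, 0, 0, 0, 0, 0, 0, 0, 0, 0, -3, 0, 0, 0, -4, 0, 0, 0, -4, 0, 0, 0, -3, 0], fingers=0)

```text
time: 9.13
ee_pos: [0.5332, -0.0859, 0.1482]
eef_rot: [0.522, 0.853, 0.0, 0.001]
ft_force: [1.0, 0.6, 0.1]
width: 0.0257
grip_force: 20.0
```

```bash
python3 - <<'E'
from h import *
s=r.read_state(); print(s['time'],s['ee_pos'],s['width'],s['grip_force'])
go((.4955,.142,.15)) 
E
```

```text
9.1333 [ 0.53317326 -0.08592271  0.14823973] 0.025712189906616598 19.970565140247345
yaw 27.1 turn 0.0 shift cm [22.01  7.02 -0.18]
```

Request:
arm_command(moves=[2.5, 0.8, 0, 0, 3.5, 1.1, 0, 0, 3.5, 1.1, 0, 0, 3.5, 1.1, 0, 0, 3.5, 1.1, 0, 0, 3, 1, 0, 0, 1.7, 0.5, 0, 0, 0.8, 0.3, 0, 0, 0, 0, 0, 0, 0, 0, 0, 0])

```text
time: 9.97
ee_pos: [0.4951, 0.1413, 0.1455]
eef_rot: [0.522, 0.853, -0.0, 0.0]
ft_force: [-1.2, -0.2, 0.8]
width: 0.0255
grip_force: 20.0
```

Request:
arm_command(moves=[0, 0, 1.2, 0, 0, 0, 1.5, 0, 0, 0, 1.2, 0, 0, 0, 0.6, 0, 0, 0, 0, 0, 0, 0, 0, 0, 0, 0, 0, 0])

```text
time: 10.55
ee_pos: [0.4953, 0.1422, 0.101]
eef_rot: [0.522, 0.853, 0.0, 0.0]
ft_force: [-1.0, -0.0, -0.2]
width: 0.0256
grip_force: 20.0
```

Request:
arm_command(moves=[0, 0, 0, 0, 0, 0, 0, 0, 0, 0, 0, 0, 0, 0, 0, 0, 0, 0, 0, 0, 0, 0, 0, 0, 0, 0, -2, 0, 0, 0, -3, 0, 0, 0, -4, 0, 0, 0, -4, 0], fingers=65)

```text
time: 11.38
ee_pos: [0.4943, 0.1419, 0.2317]
eef_rot: [0.522, 0.853, -0.001, -0.0]
ft_force: [0.7, 1.3, -0.1]
width: 0.0564
grip_force: 0.0
```

```bash
python3 - <<'E'
from h import *
s=r.read_state(); print(s['time'],s['ee_pos'],s['width'],s['joint_positions'].round(2))
go((.462,-.263,.20),-60)
im=r.camera("top")[:,:,::-1]; ci,w=wrist("w4")
cv2.imwrite("pics/t3.png",np.hstack([cv2.resize(im[160:240,120:220],None,fx=4,fy=4),cv2.resize(w[60:300,150:400],(400,320))]))
E
```

```text
11.3833 [0.49427286 0.14185883 0.2317061 ] 0.05643997075623974 [-1.12  0.08  0.81  1.77 -0.06  1.32  0.17]
yaw 27.1 turn 87.1 shift cm [-23.04  33.45   3.17]
```

View pics/t3.png

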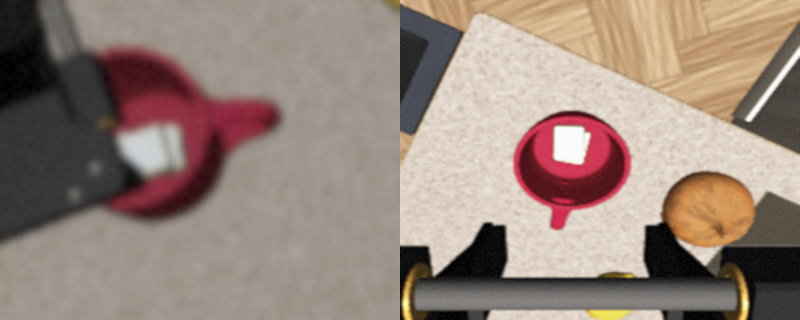

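Both tablets lie stacked on the mug floor, and the mug is upright in its place. Moving to the bottle.

Request:
arm_command(moves=[0, 0, 0, 7, 0, 0, 0, 7, 0, 0, 0, 7, 0, 0, 0, 7, 0, 0, 0, 7, 0, 0, 0, 7, 0, 0, 0, 7, 0, 0, 0, 7, 0, 0, 0, 7, 0, 0, 0, 7, 0, 0, 0, 7, 0, 0, 0, 7], fingers=100)

```text
time: 12.48
ee_pos: [0.4947, 0.1424, 0.2303]
eef_rot: [0.959, 0.282, -0.0, -0.0]
ft_force: [0.1, -0.2, -0.2]
width: 0.0869
grip_force: 0.0
```

Request:
arm_command(moves=[0, 0, 0, 7, -1.7, 2.9, 0, 0, -1.8, 3, 0, 0, -1.8, 3, 0, 0, -1.8, 3, 0, 0, -1.8, 3, 0, 0, -1.8, 3, 0, 0, -1.8, 3, 0, 0, -1.8, 3, 0, 0, -1.8, 3, 0, 0, -1.8, 3, 0, 0, -1.4, 2.6, 0.5, 0])

```text
time: 13.48
ee_pos: [0.4648, -0.2365, 0.2263]
eef_rot: [0.974, 0.226, 0.001, 0.0]
ft_force: [-0.3, 0.9, 1.7]
width: 0.0868
grip_force: 0.0
```

Request:
arm_command(moves=[-1, 2, 1, 0, -0.5, 1, 1, 0, 0, 0, 0.5, 0, 0, 0, 0, 0, 0, 0, 0, 0])

```text
time: 13.9
ee_pos: [0.4646, -0.267, 0.2005]
eef_rot: [0.974, 0.226, -0.0, -0.0]
ft_force: [-0.1, 0.2, 0.4]
width: 0.0872
grip_force: 0.0
```

```bash
python3 - <<'E'
from h import *
s=r.read_state(); print(s['time'],s['ee_pos'],s['width'],s['joint_positions'].round(2))
ci,w=wrist("w5"); print(proj(ci,(.462,-.263,.124)))
go((.462,-.263,.093))
h=cv2.cvtColor(w,cv2.COLOR_BGR2HSV); x,y=map(int,proj(ci,(.462,-.263,.124))); print(h[y,x-50:x+51:5].tolist()); print(h[y-50:y+51:5,x].tolist())
E
```

```text
13.9 [ 0.46464053 -0.26697565  0.20047185] 0.08719098380579858 [-0.59  0.29  1.21  1.77 -0.28  1.28 -0.42]
(np.float64(254.38359388224157), np.float64(204.21430459988622))
yaw -63.8 turn 0.0 shift cm [-0.1  -0.47 10.78]
[[10, 37, 178], [12, 35, 191], [16, 32, 183], [17, 33, 176], [18, 42, 182], [28, 22, 166], [21, 20, 166], [20, 23, 167], [21, 19, 172], [18, 19, 173], [21, 21, 173], [23, 17, 182], [17, 21, 173], [23, 18, 173], [20, 17, 178], [17, 23, 177], [28, 17, 200], [16, 33, 178], [16, 31, 179], [19, 23, 191], [16, 33, 180]]
[[30, 16, 230], [60, 2, 232], [90, 1, 233], [100, 3, 235], [30, 24, 32], [30, 16, 111], [19, 19, 188], [18, 19, 177], [15, 23, 181], [21, 20, 179], [21, 21, 173], [21, 19, 171], [24, 23, 169], [24, 25, 165], [22, 16, 179], [24, 16, 155], [14, 34, 185], [13, 24, 189], [15, 53, 170], [15, 113, 147], [17, 110, 150]]
```

View pics/w5.png

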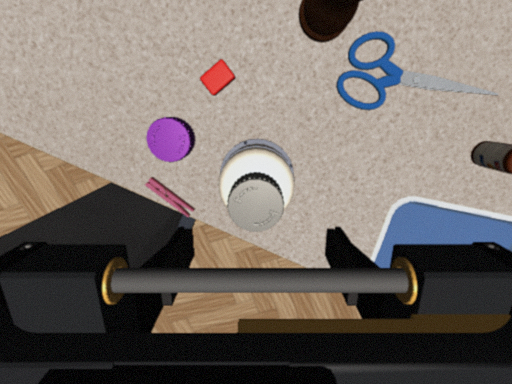

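The grey cap top is centred at (256,203), about 1.5 px from the prediction. Correcting y by -0.3 cm and descending.

Request:
arm_command(moves=[0, -0.2, 2, 0, 0, -0.1, 2, 0, 0, 0, 2, 0, 0, 0, 2, 0, 0, 0, 1.5, 0, 0, 0, 0.7, 0, 0, 0, 0.4, 0, 0, 0, 0, 0, 0, 0, 0, 0])

```text
time: 14.7
ee_pos: [0.4639, -0.265, 0.0954]
eef_rot: [0.974, 0.226, 0.001, 0.0]
ft_force: [0.4, 0.2, 0.2]
width: 0.0869
grip_force: 0.0
```

Request:
arm_command(moves=[0, 0, 0, 0, 0, 0, 0, 0, 0, 0, 0, 0, 0, 0, 0, 0, 0, 0, 0, 0, 0, 0, 0, 0, 0, 0, 0, 0, 0, 0, 0, 0], fingers=0, squeeze=40)

```text
time: 15.37
ee_pos: [0.463, -0.2648, 0.0944]
eef_rot: [0.974, 0.226, -0.0, -0.0]
ft_force: [-1.5, 2.2, 2.0]
width: 0.0521
grip_force: 40.0
```

Request:
arm_command(moves=[0, 0, 0.2, 0, 0, 0, 0.2, 0, 0, 0, 0.2, 0, 0, 0, 0.1, 0, 0, 0, 0, 0, 0, 0, 0, 0])

```text
time: 15.87
ee_pos: [0.4631, -0.2649, 0.0876]
eef_rot: [0.974, 0.226, -0.0, -0.0]
ft_force: [-2.9, 3.5, 6.5]
width: 0.0521
grip_force: 40.0
```

Request:
arm_command(moves=[0, 0, 0.1, 0, 0, 0, 0, -6, 0, 0, 0, -6, 0, 0, 0, -6, 0, 0, 0, -6, 0, 0, 0, -6, 0, 0, 0, -6])

```text
time: 16.45
ee_pos: [0.4628, -0.2635, 0.0864]
eef_rot: [0.855, 0.519, 0.0, -0.002]
ft_force: [-6.2, 8.8, 8.1]
width: 0.0524
grip_force: 40.0
```

```bash
python3 - <<'E'
from h import *
s=r.read_state(); print(s['ee_pos'],s['ft_force'],s['torque'],s['width'])
E
```

```text
[ 0.46278735 -0.26352996  0.08639163] [-6.21015348  8.82847012  8.10361652] [ 1.77983248  1.34883142 -0.15542299] 0.05244522908920612
```

Request:
arm_command(moves=[0, 0, 0, -6, 0, 0, 0, -6, 0, 0, 0, -6, 0, 0, 0, -6, 0, 0, 0, -6, 0, 0, 0, -6, 0, 0, 0, -2, 0, 0, 0, 0])

```text
time: 17.12
ee_pos: [0.4615, -0.2633, 0.0859]
eef_rot: [0.641, 0.768, 0.0, -0.003]
ft_force: [-8.8, 9.6, 8.8]
width: 0.0528
grip_force: 40.0
```

```bash
python3 - <<'E'
from h import *
s=r.read_state(); print(s['ee_pos'],s['ft_force'],s['torque'],s['width']); go(s['ee_pos'])
E
```

```text
[ 0.46148608 -0.26325988  0.08589637] [-8.83023041  9.55179143  8.76115229] [1.93815906 2.06248009 0.02699436] 0.05276865703099278
yaw 10.3 turn 0.0 shift cm [ 0.  0. -0.]
```

Request:
arm_command(moves=[0.1, -0.1, 0, 0, 0.1, 0, 0, 0, 0, 0, 0, 0, 0, 0, 0, 0])

```text
time: 17.45
ee_pos: [0.4614, -0.2632, 0.0865]
eef_rot: [0.642, 0.767, 0.0, -0.0]
ft_force: [-3.4, 2.4, 6.1]
width: 0.0528
grip_force: 40.0
```

Request:
arm_command(moves=[0, 0, -0.4, 0, 0, 0, -0.4, 0, 0, 0, -0.4, 0, 0, 0, -0.3, 0, 0, 0, 0, 0])

```text
time: 17.87
ee_pos: [0.4614, -0.2633, 0.1018]
eef_rot: [0.642, 0.767, -0.0, -0.0]
ft_force: [-5.1, 2.4, 1.9]
width: 0.0521
grip_force: 40.0
```

Request:
arm_command(moves=[0, 0, -0.5, 0, 0, 0, -0.8, 0, 0, 0, -1, 0, 0, 0, -1.2, 0, 0, 0, -1.5, 0, 0, 0, -1.5, 0, 0, 0, -1.2, 0, 0, 0, -0.8, 0, 0, 0, -0.4, 0, 0, 0, 0, 0, 0, 0, 0, 0, 0, 0, 0, 0])

```text
time: 18.87
ee_pos: [0.4615, -0.2631, 0.1898]
eef_rot: [0.642, 0.767, -0.0, -0.001]
ft_force: [-0.2, -0.5, -1.1]
width: 0.0526
grip_force: 40.0
```

```bash
python3 - <<'E'
from h import *
s=r.read_state(); print(s['ee_pos'],s['ft_force'],s['width'],s['grip_force'])
a=r.camera("scene")[:,:,::-1]; b=r.camera("top")[:,:,::-1]
cv2.imwrite("pics/e1.png",np.hstack([cv2.resize(a[130:310,160:360],(400,360)),cv2.resize(b[110:290,120:380],(400,277)).copy() if 0 else cv2.resize(b[110:290,120:320],(400,360))]))
E
```

```text
[ 0.46153208 -0.26314216  0.18984175] [-0.24542555 -0.51495393 -1.12534989] 0.052610398629151775 39.99962113215588
```

View pics/e1.png

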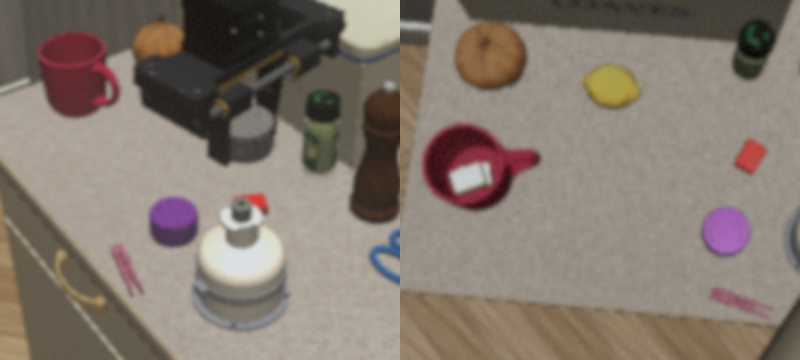

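The left panel shows the cap held level at (250,132), well above the open bottle with its spout showing at (240,208). The right panel shows both tablets in the upright mug at (470,178), with the lemon, jar and peg unmoved.

```bash
python3 -c "
from bench import r
print(r.close_job())"
```

```text
the job is handed in; nothing more can be done
None
```

I handed the job in at about 19 s: both tablets are in the upright mug, and the cap is off and held level and at rest about 7 cm above the bottle's spout; the judge's verdict was not shown.

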